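Dock the round-window stage insert

TASK

Two microscope stage inserts stand on edge in shallow grey feet on the bench. Take the one with the single round window, which has one grip tab in the middle of its top edge, out of its foot and slide it down into the slot of the white dock until it is fully home on the slot floor, standing upright, and let go. Leave the insert with two rectangular windows and two tabs standing in its foot.

Things in the scene. Friction and masses are not known exactly. Their poses are not given: they have to be found in the camera images.
- insert_round_center (a point): Insert to dock: loose upright aluminium plate, 10 mm thick (its x), 90 wide (y), 75 high (z up), one round 48 mm window, black grip tab on its upper edge (14 mm thick, 46 wide, 35 high). 107 high in all, 0.18 kg. Point: its centre, 53.5 mm above its lower edge, 36 below the tab's centre. It stands 8 mm above the bench in the foot's slot, 18 deep, 13 wide. Either way round is the same.
- insert_slide_center (a point): Insert to leave alone: same plate size, axes and kind of grey foot (60 x 120 mm), but two rectangular windows (each 27 mm wide, 55 high) side by side instead of the round one, and two narrow tabs (26 mm wide, 32 mm between them) instead of one in the middle. Point: its centre, half-way up. Inserts and dock may be in any of three places. The manipulator to their right is 0.2 m high.
- dock_slot (a point): White sheet-metal dock, fixed, on a 90 x 134 mm plate: upright slot open at the top, 15 mm wide (its x), 98 long (y), mouth flaring to 31 x 114 mm over the top 14 mm. Point: centre of the slot's floor, 8 mm above the bench, 52 below the rim; z up. An insert that is home stands on this floor, centre 53.5 mm above the point, plane along the slot's y, tab and top 23 mm of plate above the rim.

How it is judged:
By the outcome, as a careful person would: the job done as asked, in the order asked, and still so for the second after the job is handed in, with the robot touching nothing.
It also fails if it takes over 42 s, if anything falls off the work surface, if the arm or the gripper's body presses on something with over 40 N, if the wrist force passes 120 N, or if a joint passes its speed limit or range.

ROBOT

A 7-joint arm with a two-finger parallel gripper is mounted at the origin on a cart in front of the work surface, level with it; the furniture and walls round the work are solid. World frame = base frame: x ahead of the robot, y to its left, z up, the work surface at z = 0. Lengths are in m, angles in rad, forces in N, time in s.
With the tool pointing down it reaches from about 0.425 to 0.975 m from the base axis. Payload 16.7 kg.
Tool frame: the origin (TCP) lies on the centre line of the jaws, within the pads' length; the fingertips stand 11 mm ahead of it and the grasp point (between the pads) lies 8 mm behind it; z points along the fingers, y is the line along which they close (so a half turn about z gives the same grasp; the last joint's range is limited). The gripper opens to 85 mm and grips with 20 to 120 N. Pads are 22 mm wide; open, the fingers measure 114 mm over their backs; the gripper's body (76 mm by 85 mm) begins 54 mm behind the grasp point. The pads swing forward as they close: fully open they stand 13 mm farther back than shut.
Start: joints at [1.032, 0.426, 0.074, 1.606, -0.034, 1.111, -0.067], TCP at [0.256, -0.625, 0.242] pointing down, gripper open.
Joint ranges: [-2.85, 2.85], [-0.5, 2.14], [-1.23, 1.37], [0.21, 2.46], [-1.02, 4.16], [0.16, 2.05], [-2.73, 2.73]. Speed limits (rad/s): [1.89, 1.89, 2.39, 2.39, 3.01, 3.01, 3.01].

INTERFACE

Orientations are given as a unit quaternion [w, x, y, z].
In Python, from cell import telemetry, cams, order gives the robot as it stands.
- The arm moves only by the tool carry_out, never from a script. Its argument "deltas" is a list that holds one entry, the list of rows, each a list of 7 numbers: the gripper's target within -1 to 1 (fully open at 1, half-way at 0, shut at -1), then the shift along the tool's x, y, z in mm, then the turn, a rotation vector about the tool's x, y, z in degrees. A call has 1 to 20 rows; each row is the pose to reach, as a shift and turn from the pose commanded when the call began, along the tool's axes at that moment; what a row does not reach only later rows make up. A row lasts 1/8 s, in which the tool goes at most 62.5 mm and 10.7 degrees, less where a joint would pass 70% of its speed; a pose out of reach is approached as far as the arm can. A call with a gripper value outside its range is refused whole. The fingers move at their own pace and stop on an object; "force" is the grip in N (left out, the last holds). Time passes only in rows, so rows that repeat a pose let the fingers close. It gives the time, the measured TCP pose, the force, the opening and the grip force at its end, in the units of the state.
- telemetry.sense(): the state, without advancing time (a new reading comes with each control period).
- cams.grab_frame(name): name is "scene" or "side" or "wrist"; returns a dict with "image" (480x640x3 uint8, red, green, blue), "fx", "fy", "cx", "cy" (pixels), "rvec" (rotation vector, rad) and "tvec" (3), from world to camera coordinates, as OpenCV has them. Camera axes: x right, y down, z forward; pixel columns grow to the right and rows downward; lengths in m; the calibration is good to about 2 mm. The wrist camera is an equidistant fisheye: a pixel r from the principal point sees the ray r / f radians off the axis. A picture is of the moment at which its call begins. There is no depth.
- order.job_done(): hands the job in; it is judged then, once.
The state is a dict: "t": time; "joint_pos": joint angles; "qd": joint speeds; "joint_torque": joint torques, N m; "eef_pos": TCP position; "ee_rot": TCP orientation; "wrist_force": force on the tool from outside, world axes, zero at the start; "wrist_torque": the same for the moment, N m; "grip_width": opening from 0.0 (shut) to 1.0 (fully open); "grip_force": force on a finger pad.
Only numpy, scipy, OpenCV 4.12 (cv2) and the standard library are available. Lean on these libraries where they do the work, as an engineer would, in place of code of your own. Each camera call takes 0.05 s, during which the arm holds its last target. There are 200 camera calls.

## Working session

There is one attempt and no reset: what is moved stays moved. The work goes in short steps, Python scripts to look and compute and a tool call to move; the robot and the scene stay as the last step left them, time stands still between calls to the robot, and variables do not carry over. Pictures are saved under pics/ and viewed, at most 10 in all, crops included, and the job is handed in when it is done.

Besides the shell and the picture viewer there is one more tool, called after "Request:" as a command line: name --argument value ..., lists and objects as JSON in quotes. carry_out: Moves the arm, as the interface text tells. Its arguments: {"type":"object","properties":{"deltas":{"type":"array"},"force":{"type":"number"}},"required":["deltas"]}

```bash
mkdir -p pics; python3 - <<'E'
from cell import telemetry,cams
import cv2,numpy as np,pickle
fs={}
for n in ["scene","side"]:
    f=cams.grab_frame(n); fs[n]=f
    cv2.imwrite(f"pics/{n}0.png",f["image"][:,:,::-1])
    R=cv2.Rodrigues(np.array(f["rvec"]))[0]; print(n,f["fx"],-R.T@np.array(f["tvec"]),R[2])
pickle.dump(fs,open("f0.pkl","wb"))
s=telemetry.sense();print(s)
E
```

```text
scene 473.27319496329585 [0.04171148 0.48917309 0.71295205] [ 0.56009301 -0.36292747 -0.74470093]
side 469.45508340566664 [ 0.14865103 -0.3873831   0.61244734] [ 0.44504142  0.64364073 -0.62262729]
{'t': 0.1, 'joint_pos': array([ 1.03251009,  0.42667276,  0.07386092,  1.60656321, -0.03410953,
        1.11078749, -0.06712389]), 'qd': array([-0.0002731 , -0.00049526,  0.00140173, -0.00093141,  0.0006122 ,
        0.00134029,  0.00058588]), 'joint_torque': array([ 8.02939438e-03, -9.51526165e+01,  3.77126858e+00, -4.64400101e+01,
        1.97140285e-02,  6.40970335e-03,  7.34679338e-05]), 'eef_pos': array([ 0.25570531, -0.62429923,  0.24166973]), 'ee_rot': array([-5.65842405e-04,  9.81171441e-01,  1.93137933e-01, -1.50914024e-04]), 'wrist_force': array([-1.86361591,  0.88269087,  0.37580223]), 'wrist_torque': array([-0.0227791 ,  0.00035675,  0.05850627]), 'grip_force': 0.0, 'grip_width': 0.9996796580222234}
```

View pics/scene0.png

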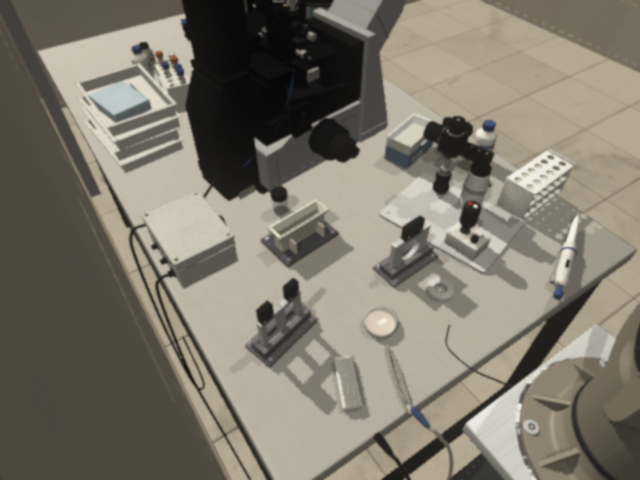

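View pics/side0.png

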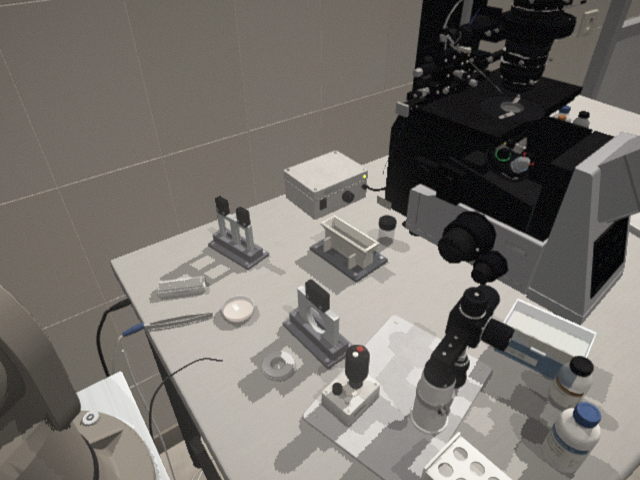

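The single-tab insert is at scene (412,240) / side (317,310). The dock is at scene (300,232) / side (350,245), and the two-tab insert is at scene (280,325) / side (235,235). I'll zoom in to pick the corners.

```bash
python3 - <<'E'
import cv2,numpy as np,pickle
fs=pickle.load(open("f0.pkl","rb"))
def crop(n,x,y):
    c=fs[n]["image"][y:y+75,x:x+100,::-1]; return cv2.resize(c,(400,300),interpolation=cv2.INTER_CUBIC)
a=np.vstack([np.hstack([crop("scene",362,212),crop("scene",252,194)]),np.hstack([crop("side",272,275),crop("side",300,208)])])
cv2.imwrite("pics/crops.png",a)
E
```

```text
(no output)
```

View pics/crops.png

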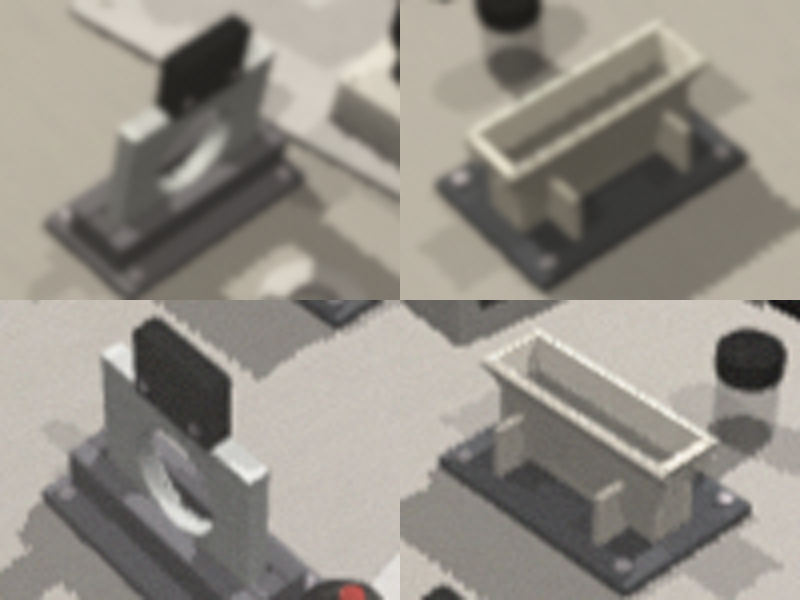

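The crops give the plate-top corners (z=0.083), the dock rim corners (z=0.060) and the tab-top corners. I'll cast rays from these onto their planes.

```bash
cat > h.py <<'E'
import cv2,numpy as np,pickle
def ray(f,uv):
    K=np.array([[f["fx"],0,f["cx"]],[0,f["fy"],f["cy"]],[0,0,1]])
    R=cv2.Rodrigues(np.array(f["rvec"]))[0]; c=-R.T@np.array(f["tvec"])
    d=np.c_[np.array(uv,float),np.ones(len(uv))]@np.linalg.inv(K).T@R
    return c,d
def onz(f,uv,z):
    c,d=ray(f,uv); return c+d*((z-c[2])/d[:,2])[:,None]
E
python3 - <<'E'
from h import *
np.set_printoptions(precision=4,suppress=True)
fs=pickle.load(open("f0.pkl","rb"))
off={"sr":("scene",362,212,0,0),"sd":("scene",252,194,400,0),"ir":("side",272,275,0,300),"id":("side",300,208,400,300)}
def P(k,pts,z,lab):
    n,x,y,ox,oy=off[k]
    uv=(np.array(pts,float)-[ox,oy]+.5)/4-.5+[x,y]
    p=onz(fs[n],uv,z)[:,:2]; 
    (c,wh,a)=cv2.minAreaRect((p*1000).astype(np.float32))
    m=p.mean(0); u,s,vt=np.linalg.svd(p-m); v=vt[0]
    print(lab,n,p.ravel(),"mean",m,"rect",np.round(c,1),np.round(wh,1),"ang",np.degrees(np.arctan2(v[1],v[0]))%180)
P("sd",[(470,135),(513,178),(705,64),(657,22)],.060,"rim")
P("id",[(484,360),(537,330),(717,440),(662,474)],.060,"rim")
P("sd",[(435,184),(545,282),(747,155)],.008,"dockplate")
P("id",[(440,460),(626,588),(750,508)],.008,"dockplate")
P("sr",[(120,125),(140,140),(272,55),(255,45)],.083,"platetop")
P("ir",[(103,353),(124,345),(268,468),(245,485)],.083,"platetop")
P("sr",[(162,50),(235,14),(250,22)],.115,"tabtop")
P("ir",[(135,328),(155,318),(231,382),(212,390)],.115,"tabtop")
P("sr",[(44,226),(130,290),(302,178)],.005,"foot")
P("ir",[(43,493),(72,452)],.005,"foot")
E
```

```text
rim scene [0.6139 0.2285 0.5786 0.2254 0.5918 0.1083 0.6302 0.1115] mean [0.6036 0.1684] rect [604.4 168.5] [ 38.5 119. ] ang 97.44238800663291
rim side [0.5789 0.2228 0.6153 0.2278 0.6306 0.1078 0.594  0.1037] mean [0.6047 0.1655] rect [604.7 165.5] [ 36.8 121. ] ang 97.28390835633589
dockplate scene [0.6395 0.2391 0.5545 0.2257 0.569  0.0973] mean [0.5877 0.1874] rect [572.9 183.8] [158.3  70.1] ang 71.35277355863515
dockplate side [0.5521 0.224  0.5695 0.096  0.6542 0.1049] mean [0.592  0.1416] rect [576.6 141.6] [ 70.1 157. ] ang 122.47018358721476
platetop scene [ 0.4395  0.0748  0.4277  0.0731  0.4344 -0.0107  0.4435 -0.0086] mean [0.4363 0.0321] rect [437.  32.] [11.9 84.9] ang 93.53340873555008
platetop side [ 0.4289  0.076   0.4383  0.0749  0.4456 -0.0114  0.4336 -0.0131] mean [0.4366 0.0316] rect [437.3  31.8] [12.1 89.2] ang 93.91997366684126
tabtop scene [0.4433 0.0526 0.4425 0.0111 0.435  0.009 ] mean [0.4403 0.0242] rect [442.6  30.1] [44.4  6.9] ang 83.31844461600937
tabtop side [0.4293 0.0522 0.4387 0.0524 0.4421 0.0076 0.4339 0.0084] mean [0.436  0.0301] rect [435.7  29.9] [ 9.3 45.5] ang 95.44827971887185
foot scene [ 0.4586  0.0947  0.4065  0.0848  0.4128 -0.0283] mean [0.426  0.0504] rect [414.4  41.1] [131.3  45.4] ang 77.41414781833502
foot side [0.4031 0.0885 0.4257 0.101 ] mean [0.4144 0.0947] rect [414.4  94.7] [25.8  0. ] ang 29.07542101668703
```

```bash
cat > go.py <<'E'
import sys,numpy as np
from scipy.spatial.transform import Rotation as Ro
from cell import telemetry
# usage: go.py x,y,z,angle_of_tool_y_deg ...  -> rows from the present pose
s=telemetry.sense(); p=s["eef_pos"]; R=Ro.from_quat(np.roll(s["ee_rot"],-1))
Y=R.as_matrix()[:,1]; print("t",s["t"],"p",p.round(4),"yang",np.degrees(np.arctan2(Y[1],Y[0])).round(2),"zax",R.as_matrix()[:,2].round(4),"F",np.round(s["wrist_force"],1),"grip",s["grip_width"],s["grip_force"],"j",s["joint_pos"].round(2))
for a in sys.argv[1:]:
    x,y,z,g=map(float,a.split(",")); c,q=np.cos(np.radians(g)),np.sin(np.radians(g))
    T=Ro.from_matrix(np.array([[-q,c,0],[c,q,0],[0,0,-1]]).T@np.eye(3)) # placeholder
    yv=np.array([c,q,0]); zv=np.array([0,0,-1]); xv=np.cross(yv,zv)
    T=Ro.from_matrix(np.c_[xv,yv,zv])
    print(a,(R.inv().apply(np.array([x,y,z])-p)*1000).round(1),np.degrees((R.inv()*T).as_rotvec()).round(2))
E
sed -i '/placeholder/d' go.py
python3 go.py .256,-.625,.32,-67.7 .40,-.40,.32,-40 .50,-.2,.32,-20 .437,.032,.30,3.6
```

```text
t 0.1 p [ 0.2557 -0.6243  0.2417] yang -67.73 zax [-5.0e-04  1.1e-03 -1.0e+00] F [-1.9  0.9  0.4] grip 0.9996796580222234 0.0 j [ 1.03  0.43  0.07  1.61 -0.03  1.11 -0.07]
.256,-.625,.32,-67.7 [  0.    0.7 -78.3] [-0.07  0.   -0.03]
.40,-.40,.32,-40 [ 218.5 -153.   -78.2] [-7.000e-02 -1.000e-02 -2.773e+01]
.50,-.2,.32,-20 [ 386.9 -300.1  -78. ] [-6.000e-02 -2.000e-02 -4.773e+01]
.437,.032,.30,3.6 [ 416.5 -538.7  -57.7] [-6.000e-02 -4.000e-02 -7.133e+01]
```

Request:
carry_out --deltas '[[[1,0,0,-40,0,0,0],[1,0,0,-78,0,0,0],[1,40,-28,-78,0,0,-5],[1,80,-56,-78,0,0,-10],[1,120,-84,-78,0,0,-15],[1,160,-112,-78,0,0,-20],[1,200,-140,-78,0,0,-26],[1,240,-172,-78,0,0,-31],[1,280,-206,-78,0,0,-35],[1,315,-238,-78,0,0,-39],[1,350,-270,-78,0,0,-43],[1,385,-300,-78,0,0,-48],[1,391,-345,-78,0,0,-53],[1,398,-390,-78,0,0,-58],[1,404,-435,-75,0,0,-63],[1,410,-480,-70,0,0,-68],[1,416,-520,-60,0,0,-71.3],[1,416.5,-538.7,-58,0,0,-71.3],[1,416.5,-538.7,-58,0,0,-71.3],[1,416.5,-538.7,-58,0,0,-71.3]]]'

```text
t: 2.6
eef_pos: [0.4374, 0.0307, 0.3005]
ee_rot: [0.0, 0.685, 0.728, 0.0]
wrist_force: [0.3, 0.0, 0.4]
grip_width: 0.998
grip_force: 0.0
```

```bash
python3 - <<'E'
from cell import cams
import cv2,pickle,numpy as np
f=cams.grab_frame("wrist"); pickle.dump(f,open("w1.pkl","wb"))
R=cv2.Rodrigues(np.array(f["rvec"]))[0]; print(f["fx"],f["cx"],f["cy"],-R.T@np.array(f["tvec"]),R[2])
cv2.imwrite("pics/w1.png",f["image"][:,:,::-1])
E
python3 go.py .437,.032,.16,3.6
```

```text
371.64829954431775 315.7847953775699 231.99383546804913 [0.43258719 0.11046814 0.43257465] [ 0.0192564  -0.30960937 -0.95066883]
t 2.65 p [0.4375 0.0306 0.3004] yang 3.45 zax [ 1.e-04  0.e+00 -1.e+00] F [-0.3 -0.8 -0.5] grip 1.0015543408122873 0.0 j [ 0.33  0.   -0.54  2.01  0.    1.13 -0.15]
.437,.032,.16,3.6 [  1.4  -0.4 140.4] [ 0.   -0.   -0.15]
```

View pics/w1.png

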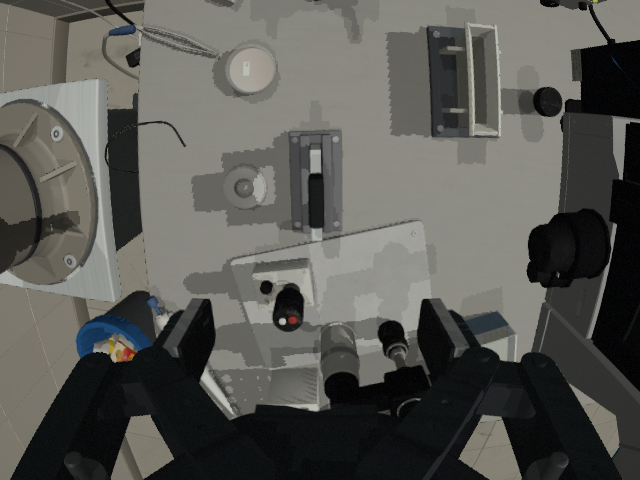

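The wrist view shows the tab at (316,200), with the plate ends at about (316,149) and (316,241). The dock rim spans about (468–500, 23–137). I'll measure both from here through the fisheye model.

```bash
cat >> h.py <<'E'
def wonz(f,uv,z):
    K=np.array([[f["fx"],0,f["cx"]],[0,f["fy"],f["cy"]],[0,0,1]])
    n=cv2.fisheye.undistortPoints(np.array(uv,float)[:,None,:],K,np.zeros(4))[:,0]
    R=cv2.Rodrigues(np.array(f["rvec"]))[0]; c=-R.T@np.array(f["tvec"])
    d=np.c_[n,np.ones(len(n))]@R
    return c+d*((z-c[2])/d[:,2])[:,None]
def rect(p,lab):
    (c,wh,a)=cv2.minAreaRect((p[:,:2]*1000).astype(np.float32)); print(lab,np.round(c,1),np.round(wh,1),round(a,1))
E
python3 - <<'E'
from h import *
f=pickle.load(open("w1.pkl","rb")); im=f["image"]; g=im.max(2)
def big(m,x0,y0,x1,y1):
    M=np.zeros_like(m,np.uint8); M[y0:y1,x0:x1]=m[y0:y1,x0:x1]
    n,l,s,_=cv2.connectedComponentsWithStats(M); k=1+s[1:,4].argmax(); print(s[k]); 
    return cv2.findContours((l==k).astype(np.uint8),0,1)[0][0][:,0]
rect(wonz(f,big(g<70,295,160,340,235),.115),"tab .115")
for b in ((300,140,335,172),(300,224,335,250)):
    rect(wonz(f,big(g>150,*b),.083),"plate end")
rect(wonz(f,big(g>185,455,10,510,145),.060),"rim")
for r in (80,): print(g[r,425:510])
E
```

```text
[308 160  17  72 894]
tab .115 [437.   39.8] [14.3 63.9] 3.9
[311 150  10  22 203]
plate end [435.1  67.3] [ 8.5 20.1] 3.4
[312 229  10  12 116]
plate end [440.5  -6. ] [ 9.  11.5] 3.5
[498  79   2  27  28]
rim [624.6 157.3] [ 1.2 28.3] 5.2
[100 102 100  93  64  32  38  47  49  50  49  50  51  49  50  48  49  49
  49  51  49  48  50  49  49  49  49  49  45  41  41  41  59  64  63  59
  60  60  62  60  59  60  60 115 132 141 166 182 165  92  66  65  64  66
  65  66  66  65  65  66  75  95  99  99 100 100 100 101 101 100 101 100
 129 186 186 154 141 141 141 141 140 141 141 141 141]
```

```bash
python3 - <<'E'
from h import *
f=pickle.load(open("w1.pkl","rb")); im=f["image"].astype(int); g=im.max(2)
for r in (35,50,80,110,125):
    row=g[r]; d=np.diff(row); a=455+d[455:480].argmax(); b=490+np.abs(d[490:510]).argmax()
    L=[np.flatnonzero(row[462:480]>110)[0]+462-.5, np.flatnonzero(row[490:510]>145)[-1]+490+.5]
    p=wonz(f,[(L[0],r),(L[1],r)],.060); print(r,L,p[:,:2].round(4).ravel(),p.mean(0)[:2].round(4))
for c in (484,): print(g[15:35,c],g[125:145,c]); 
E
```

```text
35 [np.float64(465.5), np.float64(497.5)] [0.5815 0.2123 0.6193 0.2205] [0.6004 0.2164]
50 [np.float64(466.5), np.float64(500.5)] [0.5834 0.1959 0.6238 0.2042] [0.6036 0.2001]
80 [np.float64(467.5), np.float64(500.5)] [0.5867 0.1638 0.6259 0.1709] [0.6063 0.1673]
110 [np.float64(461.5), np.float64(501.5)] [0.5827 0.131  0.6302 0.1384] [0.6064 0.1347]
125 [np.float64(469.5), np.float64(500.5)] [0.5935 0.1165 0.6309 0.1219] [0.6122 0.1192]
[137 137 138 136 139 138 139 138 139 126 171 175 169 112 114 113 112  97
  82  81] [110 126 142 142 143 142 160 177 162 150 114  64  79 110 121 121 121 122
 122 122]
```

Request:
carry_out --deltas '[[[1,1.4,0,40,0,0,-0.1],[1,1.4,0,80,0,0,-0.1],[1,1.4,0,110,0,0,-0.1],[1,1.4,0,130,0,0,-0.1],[1,1.4,0,145,0,0,-0.1],[1,1.4,0,145,0,0,-0.1]]]'

```text
t: 3.4
eef_pos: [0.4368, 0.0327, 0.1547]
ee_rot: [-0.001, 0.684, 0.729, -0.0]
wrist_force: [-0.4, 0.1, 0.2]
grip_width: 1.001
grip_force: 0.0
```

Request:
carry_out --deltas '[[[1,0,0,25,0,0,0],[1,0,0,45,0,0,0],[1,0,0,62,0,0,0],[1,0,0,62,0,0,0],[0,0,0,62,0,0,0],[-0.5,0,0,62,0,0,0],[-0.8,0,0,62,0,0,0],[-1,0,0,62,0,0,0],[-1,0,0,62,0,0,0],[-1,0,0,62,0,0,0],[-1,0,0,62,0,0,0],[-1,0,0,62,0,0,0]]]' --force 50

```text
t: 4.9
eef_pos: [0.4373, 0.0332, 0.0937]
ee_rot: [0.0, 0.684, 0.729, 0.0]
wrist_force: [-0.6, -1.1, 7.3]
grip_width: 0.153
grip_force: 49.4
```

```bash
python3 go.py .437,.032,.3,3.6
```

```text
t 4.9 p [0.4373 0.0332 0.0937] yang 3.68 zax [ 7.e-04 -1.e-04 -1.e+00] F [-0.6 -1.1  7.3] grip 0.1530380970428593 49.38471794128418 j [ 0.24  0.3  -0.52  2.22  0.24  0.67 -0.39]
.437,.032,.3,3.6 [  -1.2   -0.3 -206.3] [0.04 0.01 0.08]
```

Request:
carry_out --deltas '[[[-1,0,0,-8,0,0,0],[-1,0,0,-20,0,0,0],[-1,0,0,-40,0,0,0],[-1,0,0,-70,0,0,0],[-1,0,0,-100,0,0,0],[-1,0,0,-100,0,0,0],[-1,0,0,-100,0,0,0]]]'

```text
t: 5.78
eef_pos: [0.4367, 0.033, 0.1933]
ee_rot: [0.0, 0.684, 0.729, -0.0]
wrist_force: [-0.2, 0.1, -0.4]
grip_width: 0.156
grip_force: 48.9
```

```bash
python3 go.py .605,.167,.195,7.2 
```

```text
t 5.775 p [0.4367 0.033  0.1933] yang 3.66 zax [ 0.e+00 -2.e-04 -1.e+00] F [-0.2  0.1 -0.4] grip 0.15620627003026838 48.944352865219116 j [ 0.31  0.13 -0.57  2.14  0.09  0.89 -0.25]
.605,.167,.195,7.2 [123.  176.5  -1.7] [ 0.    0.01 -3.54]
```

Request:
carry_out --deltas '[[[-1,12,18,-2,0,0,-0.5],[-1,32,46,-2,0,0,-1],[-1,56,80,-2,0,0,-1.5],[-1,80,114,-2,0,0,-2.5],[-1,104,148,-2,0,0,-3],[-1,117,168,-2,0,0,-3.5],[-1,123,176.5,-2,0,0,-3.5],[-1,123,176.5,-2,0,0,-3.5],[-1,123,176.5,-2,0,0,-3.5]]]'

```text
t: 6.9
eef_pos: [0.6046, 0.1664, 0.1951]
ee_rot: [-0.0, 0.662, 0.75, -0.0]
wrist_force: [-0.0, -0.3, -2.7]
grip_width: 0.156
grip_force: 49.0
```

```bash
python3 go.py .605,.167,.155,7.2; python3 - <<'E'
from cell import cams
import cv2,numpy as np,pickle
fs={n:cams.grab_frame(n) for n in("scene","side","wrist")}; pickle.dump(fs,open("f2.pkl","wb"))
def crop(n,x,y,w=133,h=100):
    c=fs[n]["image"][y:y+h,x:x+w,::-1]; return cv2.resize(c,(400,300),interpolation=cv2.INTER_CUBIC)
cv2.imwrite("pics/c2.png",np.vstack([np.hstack([crop("scene",235,150),crop("side",285,170)]),np.hstack([crop("wrist",0,0,640,480),crop("wrist",250,130)])]))
E
```

```text
t 6.9 p [0.6046 0.1664 0.1951] yang 7.14 zax [-6.e-04 -6.e-04 -1.e+00] F [-0.  -0.3 -2.7] grip 0.1562694772340554 48.97440433502197 j [ 0.06  0.45 -0.57  1.73  0.28  1.04 -0.48]
.605,.167,.155,7.2 [ 0.5  0.5 40.1] [-0.04  0.03 -0.06]
```

View pics/c2.png

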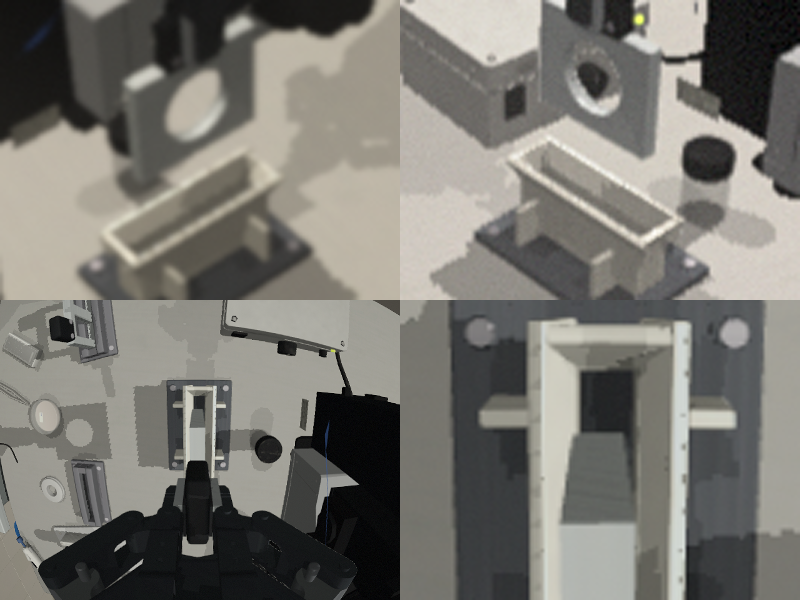

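The insert hangs upright above the dock. In the wrist crop the rim's outer edges are at x=528 and 689. The plate's end face has its top edge at (561–635, 522) and bottom edge at (572–625, 432). I'll compare the two.

```bash
python3 - <<'E'
from h import *
np.set_printoptions(precision=4,suppress=True)
f=pickle.load(open("f2.pkl","rb"))["wrist"]; g=f["image"].max(2).astype(int)
def c(pts): return (np.array(pts,float)-[400,300]+.5)/3.0075-.5+[250,130]
def show(l,pts,z):
    p=wonz(f,c(pts),z)[:,:2]; print(l,p.ravel(),"mean",p.mean(0))
show("rim y330",[(528,335),(689,335)],.06)
show("rim y560",[(527,560),(688,560)],.06)
show("rim topedge",[(608,322)],.06)
show("inner slot mouth end",[(608,342)],.06)
show("plate top end",[(561,522),(635,522)],.1843)
show("plate bot end",[(572,432),(625,432)],.1093)
show("dockplate",[(452,330),(764,330)],.008)
show("floor slot",[(581,385),(634,385)],.008)
E
```

```text
rim y330 [0.5806 0.2247 0.6186 0.2296] mean [0.5996 0.2272]
rim y560 [0.5866 0.1693 0.6263 0.1743] mean [0.6064 0.1718]
rim topedge [0.5991 0.2301] mean [0.5991 0.2301]
inner slot mouth end [0.5997 0.2254] mean [0.5997 0.2254]
plate top end [0.5943 0.2106 0.604  0.2118] mean [0.5992 0.2112]
plate bot end [0.5941 0.2106 0.6044 0.2119] mean [0.5992 0.2112]
dockplate [0.556  0.2197 0.6444 0.2309] mean [0.6002 0.2253]
floor slot [0.5946 0.2081 0.6096 0.21  ] mean [0.6021 0.2091]
```

Request:
carry_out --deltas '[[[-1,1,2,0,0,0,0],[-1,1,2,15,0,0,0],[-1,1,2,30,0,0,0],[-1,1,2,42,0,0,0],[-1,1,2,52,0,0,0],[-1,1,2,60,0,0,0],[-1,1,2,68,0,0,0],[-1,1,2,75,0,0,0],[-1,1,2,80,0,0,0],[-1,1,2,80,0,0,0]]]'

```text
t: 8.3
eef_pos: [0.6069, 0.1684, 0.115]
ee_rot: [-0.0, 0.661, 0.75, -0.0]
wrist_force: [0.5, -0.2, -1.8]
grip_width: 0.157
grip_force: 49.0
```

```bash
python3 go.py .607,.167,.094,7.2; python3 - <<'E'
from h import *
from cell import cams
f=cams.grab_frame("wrist"); pickle.dump(f,open("f3.pkl","wb"))
cv2.imwrite("pics/w3.png",cv2.resize(f["image"][120:260,220:400,::-1],(720,560),interpolation=cv2.INTER_CUBIC))
E
```

```text
t 8.3 p [0.6069 0.1684 0.115 ] yang 7.18 zax [-5.e-04 -1.e-04 -1.e+00] F [ 0.5 -0.2 -1.8] grip 0.15652063242885197 48.97776246070862 j [ 0.03  0.54 -0.53  1.79  0.34  0.9  -0.53]
.607,.167,.094,7.2 [-1.4 -0.1 21. ] [-0.03  0.   -0.02]
```

View pics/w3.png

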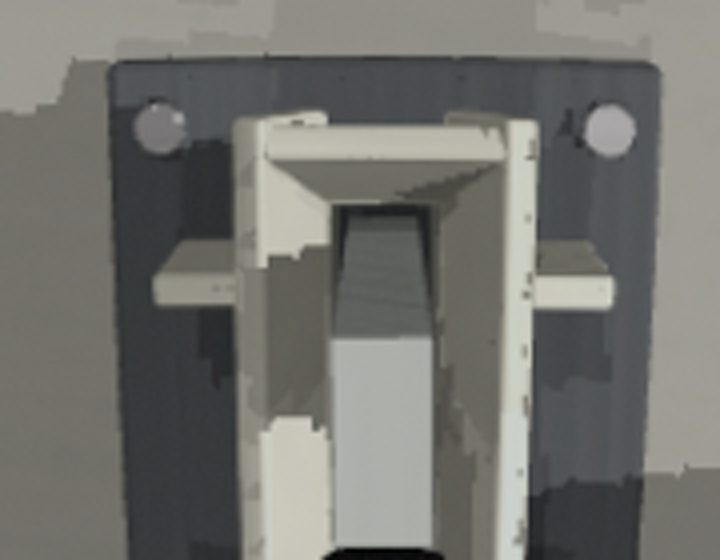

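The plate is in the slot and centred (gaps on both sides near x=340 and x=430), with no contact force. I'll lower it to the floor.

Request:
carry_out --deltas '[[[-1,0,0,6,0,0,0],[-1,0,0,12,0,0,0],[-1,0,0,16,0,0,0],[-1,0,0,19,0,0,0],[-1,0,0,20.5,0,0,0],[-1,0,0,21.5,0,0,0],[-1,0,0,21.5,0,0,0]]]'

```text
t: 9.22
eef_pos: [0.6072, 0.1685, 0.0939]
ee_rot: [0.0, 0.661, 0.75, 0.0]
wrist_force: [-0.2, 0.0, -1.7]
grip_width: 0.161
grip_force: 49.0
```

Request:
carry_out --deltas '[[[-1,0,0,0.5,0,0,0],[-1,0,0,1,0,0,0],[-1,0,0,1.5,0,0,0],[-1,0,0,1.5,0,0,0]]]'

```text
t: 9.72
eef_pos: [0.6076, 0.1686, 0.0938]
ee_rot: [0.0, 0.662, 0.75, 0.0]
wrist_force: [-4.8, -1.8, 18.3]
grip_width: 0.158
grip_force: 51.9
```

Contact comes at TCP z=0.0938, the same height as when it stood in its foot on an 8 mm floor, so it is home. I'll ease off, release and retreat.

Request:
carry_out --deltas '[[[-1,0,0,-1.2,0,0,0],[-1,0,0,-1.2,0,0,0],[-0.4,0,0,-1.2,0,0,0],[0,0,0,-1.2,0,0,0],[0,0,0,-1.2,0,0,0],[0,0,0,-1.2,0,0,0],[0,0,0,-10,0,0,0],[0,0,0,-30,0,0,0],[0,0,0,-60,0,0,0],[0,0,0,-100,0,0,0],[0,0,0,-140,0,0,0],[0,0,0,-160,0,0,0],[0,0,0,-160,0,0,0]]]'

```text
t: 11.35
eef_pos: [0.6076, 0.1687, 0.2543]
ee_rot: [0.001, 0.662, 0.75, 0.001]
wrist_force: [0.8, -0.5, 0.0]
grip_width: 0.498
grip_force: 0.0
```

```bash
python3 - <<'E'
from cell import cams
import cv2,numpy as np
fs={n:cams.grab_frame(n) for n in("scene","side","wrist")}
def crop(n,x,y,w=133,h=100):
    c=fs[n]["image"][y:y+h,x:x+w,::-1]; return cv2.resize(c,(400,300),interpolation=cv2.INTER_CUBIC)
cv2.imwrite("pics/c4.png",np.vstack([np.hstack([crop("scene",235,160),crop("side",285,180)]),np.hstack([crop("wrist",0,0,640,480),crop("side",0,0,640,480)])]))
E
```

```text
(no output)
```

View pics/c4.png

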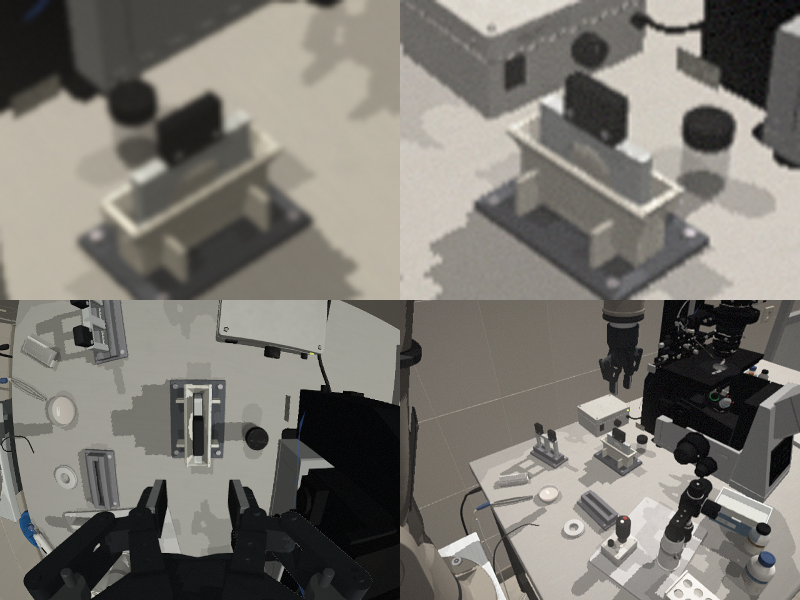

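The insert stands upright in the dock (crops at (190,170) and (590,140)), seated to the floor and released. The two-tab insert is still in its foot, and the gripper is clear.

```bash
python3 -c "
from cell import order; print(order.job_done())"
```

```text
the job is handed in; nothing more can be done
None
```

The round-window insert is fully home and upright in the dock and released, the two-window insert was left standing in its foot, and the job was handed in at about 11.5 s.

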